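Unlatch the trim case

ROBOT

A 6-joint arm with a two-finger parallel gripper is mounted at the origin on the work surface. World frame = base frame: x ahead of the robot, y to its left, z up, the work surface at z = 0. Lengths are in m, angles in rad, forces in N, time in s.
With the tool pointing down it reaches from about 0.35 to 0.775 m from the base axis. Payload 5.5 kg.
Tool frame: the origin (TCP) lies between the finger pads; the fingertips stand 19 mm ahead of it and the grasp point (between the pads) is the TCP; z points along the fingers, y is the direction in which the jaws open and shut (so a half turn about z gives the same grasp; the last joint's range is limited). The gripper opens to 85 mm and grips with 20 to 120 N. Pads are 22 mm wide; open, the fingers measure 114 mm over their backs; the gripper's body (76 mm by 85 mm) begins 54 mm behind the grasp point. The pads swing forward as they close: fully open they stand 13 mm farther back than shut.
Start: joints at [-1.298, 0.313, 0.046, 1.304, 0, 1.431], TCP at [0.231, -0.527, 0.25] pointing down, gripper open.
Joint ranges: [-2.76, 2.76], [-0.86, 1.69], [-1.03, 1.26], [-2.2, 2.34], [-1.47, 1.5], [-3.14, 3.14]. Speed limits (rad/s): [2.57, 2.57, 3.14, 3.14, 3.14, 3.14].

INTERFACE

Orientations are given as a unit quaternion [w, x, y, z].
In Python, from workcell import get_state, cams, workorder gives the robot as it stands.
- The arm moves only by the tool play_rows, never from a script. Its argument "series" is text: rows parted by semicolons, each of 7 numbers parted by spaces: the opening in per cent of the stroke, from 0 (shut) to 100 (fully open), then the shift along the tool's x, y, z in cm, then the turn, a rotation vector about the tool's x, y, z in degrees. A call has 1 to 12 rows; each row shifts and turns the commanded pose from where the row before left it, along the tool's axes as they then stand; what a row does not reach is not made up. A row lasts 1/8 s, in which the tool goes at most 62.5 mm and 10.7 degrees, less where a joint would pass 70% of its speed; a pose out of reach is approached as far as the arm can. A call with a gripper value outside its range is refused whole. The fingers move at their own pace and stop on an object; "newtons" is the grip in N (left out, the last holds). Time passes only in rows, so rows that do not move let the fingers close. It gives the time, the measured TCP pose, the force and the opening at its end, in the units of the state.
- get_state(): the state, without advancing time (a new reading comes with each control period).
- cams.read_camera(name): name is "scene" or "side" or "wrist"; returns the picture (384x512x3 uint8, red, green, blue); there is no depth.
- cams.get_calibration(name): a dict with "fx", "fy", "cx", "cy" (pixels), "distortion" ([k1, k2, p1, p2, k3] as OpenCV has them; the pictures are not rectified), "rvec" (rotation vector, rad) and "tvec" (3), from world to camera coordinates, as OpenCV has them. Camera axes: x right, y down, z forward; pixel columns grow to the right and rows downward; lengths in m; the calibration is good to about 2 mm. A picture is of the moment at which its call begins: read the wrist's pose just before it. get_calibration takes no time and is no camera call; for the wrist camera it gives the pose at the moment of the call.
- workorder.hand_in(): hands the job in, once; it reports no verdict.
The state is a dict: "clock": time; "joint_pos": joint angles; "qvel": joint speeds; "tau": joint torques, N m; "tcp_pos": TCP position; "orientation": TCP orientation; "wrist_force": force on the tool from outside, world axes, zero at the start; "ft_torque": the same for the moment, N m; "finger_gap": finger opening in m.
Only numpy, scipy, OpenCV 4.12 (cv2) and the standard library are available. Lean on these libraries where they do the work, as an engineer would, in place of code of your own. Each camera call takes 0.05 s, during which the arm holds its last target.

TASK

The mallet standing on the lid of the black case would fall when the lid springs up, so first stand it upright on the brown felt pad, let go and see that it stays. Then press the release button so that the T-handle pops out, and turn the handle - it goes one way only, feel which - until the case unlatches; leave the lid sprung ajar with nothing holding it. Do not knock the mallet over or push the chalk, tape measure, thread or tin about.

Things in the scene. Friction and masses are not known exactly. Their poses are not given: they have to be found in the camera images.
- case: Black hard case, 240 (x) x 260 (y) x 115 high with its lid shut, fixed to the table. Origin: centre of its underside; x points from its front (robot side) to its hinged back, y along its width. The lid is 30 thick, its top 115 above the origin, hinged along the back edge (x = +120). An aluminium plate 3 thick on the front half of the lid carries the T-handle, centred at x = -65, y = 0, and the release button at x = -5, y = 0.
- bar_mid (a point): Centre of the T-handle's steel cross-bar: 22 wide (its x), 110 long (its y), 18 thick, on a spindle through its middle with a vertical axis. At the start it lies along the case's y, sunk between two 14 mm high aluminium side rails (inner faces 14 from the bar's centre line, 6 thick, 126 long), its top 5 above the rails; there it cannot be lifted or turned. Once released it springs 28 up (bar underside 15 above the rails) and can be turned.
- release_top (a point): Centre of the top face of the round steel release button, 26 across, standing 13 above the plate, 60 behind the bar. It goes straight down.
- release (a joint): Travel of the button: 0 out, 0.006 m fully in. Sprung: 4 N to start, 8 to 12 N all the way in; a half press does nothing.
- t_bar (a joint): How far the T-handle stands out: 0 sunk, 0.028 m popped out (spring about 5 N; it cannot be pushed back unless the button is held).
- spindle (a joint): Turn of the T-handle from its starting position, rad, positive anticlockwise from above. It opens one way only: the latch may be fitted left- or right-handed, which cannot be seen. The wrong way it meets a hard stop after about 0.3 rad; the right way it runs to 1.65 rad and stays where it is left. The latch lets go at about 1.3 rad. Turning takes about 0.1 to 0.15 N m.
- lid (a joint): Opening of the lid, rad: 0 shut; a spring lifts it by itself to about 0.17 (front edge up some 40 mm) when the latch lets go, unless something holds it down.
- lid_front (a point): Middle of the front edge of the lid's top face.
- mallet_head (a point): Trim mallet standing upright on the back half of the lid, on the flat end of its handle: wooden foot 40 across, handle 24 across, wooden cylindrical head with two steel bands 48 across and 84 long lying level along this point's x. Top-heavy, 0.2 to 0.45 kg, 144 high. The point is the centre of the head, 120 above the underside of the foot; z points up along the handle.
- pad: Brown felt pad fixed on the table, 180 (x) x 150 (y) x 4. Origin: centre of its underside. The chalk lies on its corner at about x = +50, y = +50.
- chalk: Bystander: block of tailor's chalk, 60 x 30 x 16, lying on a corner of the felt pad. Origin: centre of its underside.
- tape: Bystander: boxy metal tape measure, 66 x 36 x 60, standing on the table beyond the case and pad. Origin: centre of its underside.
- thread: Bystander: grey cone of thread, 68 across the foot, 145 tall. Origin: centre of its underside.
- tin: Bystander: round tin, 84 across, 110 tall. Origin: centre of its underside.
There are look-alikes about, which are no part of the job. Leave any pink look-alike of the part that bears mallet_head alone.

How it is judged:
By the outcome, as a careful person would: the job done as asked, in the order asked, and still so for the second after the job is handed in, with the robot touching nothing.
It also fails if it takes over 72 s, if anything falls off the work surface, if the arm or the gripper's body presses on something with over 40 N, if the wrist force passes 120 N, or if a joint passes its speed limit or range.

## Working session

There is one attempt and no reset: what is moved stays moved. The work goes in short steps, Python scripts to look and compute and a tool call to move; the robot and the scene stay as the last step left them, time stands still between calls to the robot, and variables do not carry over. Pictures are saved under pics/ and viewed, and the job is handed in when it is done.

Besides the shell and the picture viewer there is one more tool, called as name(argument=value, ...), one argument or row to a line, values as JSON. play_rows: Moves the arm, as the interface text tells. Its arguments: {"type":"object","properties":{"series":{"type":"string"},"newtons":{"type":"number"}},"required":["series"]}

```bash
ls; mkdir -p pics; python3 - <<'E'
from workcell import get_state, cams
import cv2
print(get_state())
for n in ("scene","side","wrist"):
    c=cams.get_calibration(n); print(n,c)
    im=cams.read_camera(n); cv2.imwrite(f"pics/{n}0.png",cv2.cvtColor(im,cv2.COLOR_RGB2BGR))
E
```

```text
pics
{'clock': 0.0, 'joint_pos': array([-1.29761866e+00,  3.13981420e-01,  4.49906660e-02,  1.30358686e+00,
       -2.21386920e-05,  1.43120762e+00]), 'qvel': array([-0.00059234,  0.00126107,  0.00050506,  0.00198597, -0.00157206,
       -0.00100897]), 'tau': array([ 2.31812141e-03, -4.80631542e+01,  2.98531544e+01,  1.94945204e-02,
       -1.54982706e-05, -3.31579724e-07]), 'tcp_pos': array([ 0.23052249, -0.52625822,  0.24942441]), 'orientation': array([-8.87919104e-04,  9.78778087e-01,  2.04921113e-01, -7.04905344e-05]), 'wrist_force': array([-0.03811179, -0.3630982 ,  0.22743335]), 'ft_torque': array([-0.08079656,  0.02301132,  0.04275062]), 'finger_gap': 0.0853196012545431}
scene {'fx': 425.01030636996865, 'fy': 425.01030636996865, 'cx': 261.8915298084209, 'cy': 184.81715843444658, 'distortion': array([-0.06101268,  0.        ,  0.        ,  0.        ,  0.        ]), 'rvec': array([ 1.03654483,  2.30946597, -1.14168193]), 'tvec': array([ 0.35316077, -0.20602181,  1.59802016])}
side {'fx': 425.2786133625369, 'fy': 425.2786133625369, 'cx': 254.29610887920373, 'cy': 187.02139393179485, 'distortion': array([-0.0755942,  0.       ,  0.       ,  0.       ,  0.       ]), 'rvec': array([ 2.26450022, -0.02884369,  0.04250251]), 'tvec': array([-0.59319109,  0.18797885,  1.13685491])}
wrist {'fx': 275.2880695244085, 'fy': 275.2880695244085, 'cx': 252.51625231714073, 'cy': 190.5828370100207, 'distortion': array([-0.03245138,  0.        ,  0.        ,  0.        ,  0.        ]), 'rvec': array([-2.4259631 ,  1.58593536,  0.22591839]), 'tvec': array([-0.57410131, -0.03525544,  0.37888655])}
```

View pics/scene0.png

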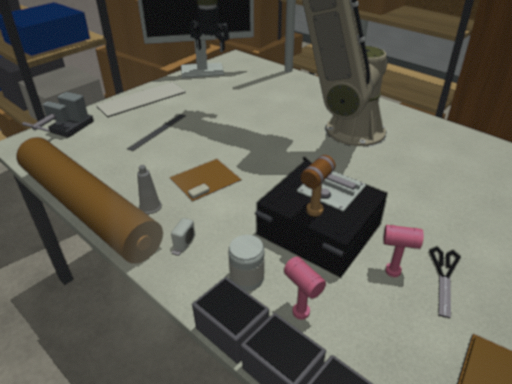

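View pics/side0.png

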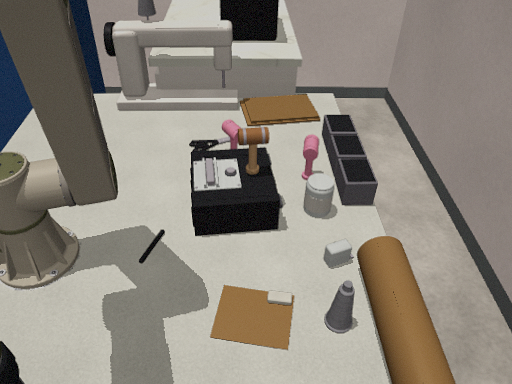

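View pics/wrist0.png

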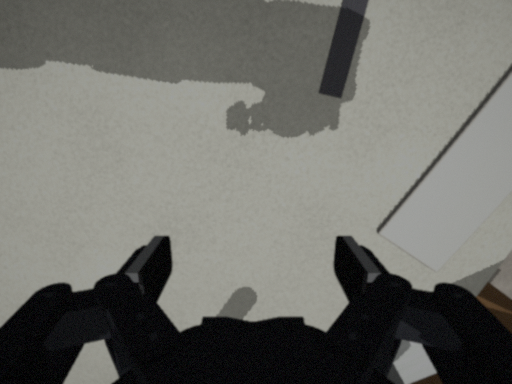

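The real mallet is the brown one on the black case, at scene (317,180) and side (253,150). The two pink ones, at scene (303,285) and (402,245), stand on the table and are look-alikes. I'll enlarge both views to confirm this and measure.

```bash
python3 - <<'E'
import cv2
def crop(n,x,y,w,h,s,out):
    im=cv2.imread(f"pics/{n}.png")[y:y+h,x:x+w]
    cv2.imwrite(f"pics/{out}.png",cv2.resize(im,None,fx=s,fy=s,interpolation=cv2.INTER_CUBIC))
crop("scene0",245,140,150,140,5,"c1")
crop("side0",180,110,120,130,5-.5,"c2")
crop("side0",200,230,170,120,4.5,"c3")
crop("scene0",130,150,140,140,4.2,"c4")
E
```

```text
(no output)
```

View pics/c1.png

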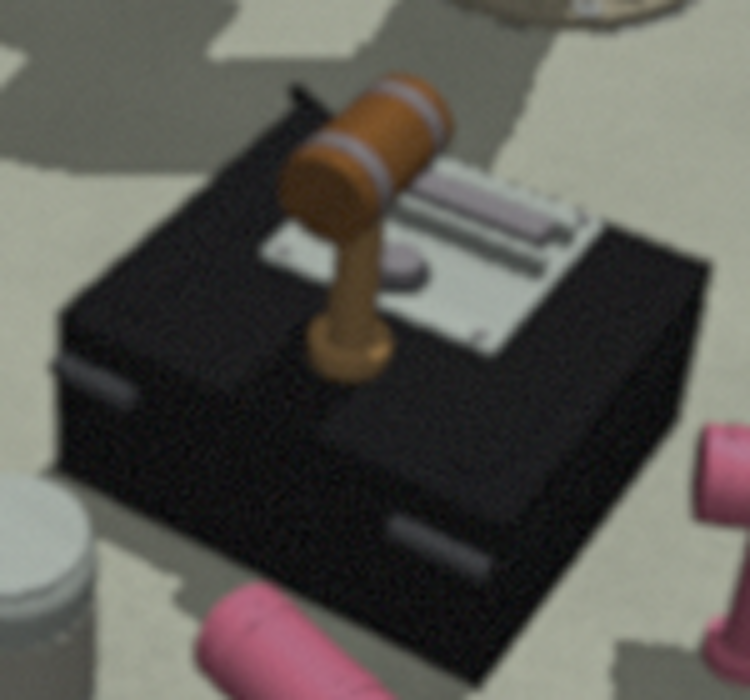

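View pics/c2.png

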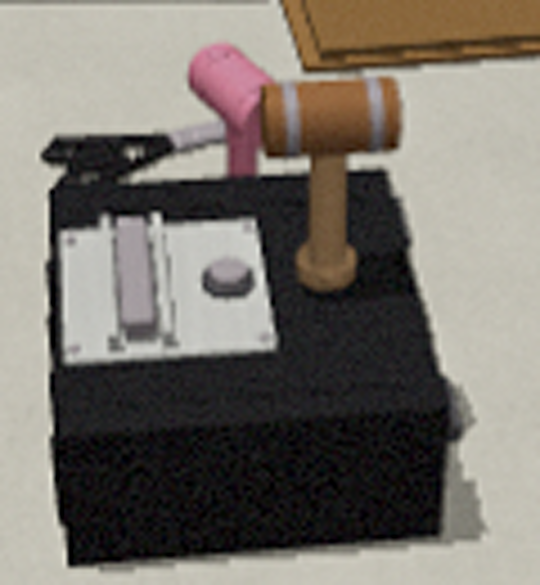

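View pics/c3.png

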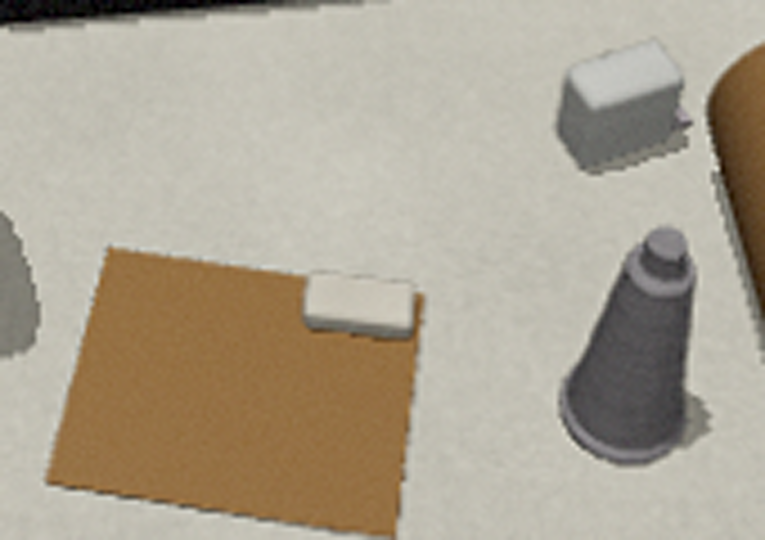

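View pics/c4.png

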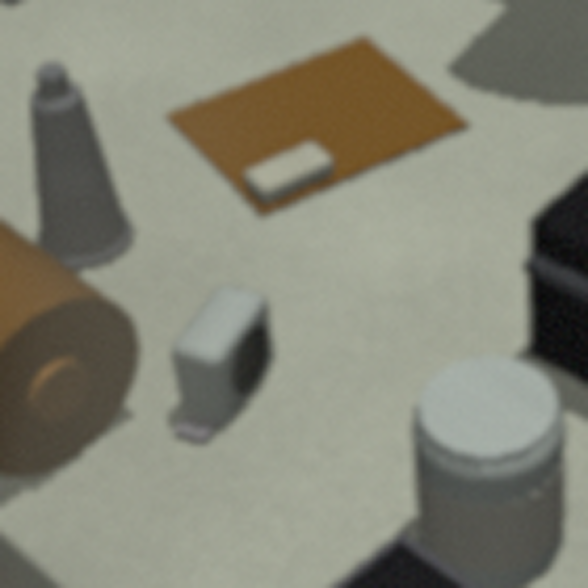

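```bash
cat > h.py <<'E'
import numpy as np, cv2
from workcell import get_state, cams
from scipy.optimize import least_squares
C={n:cams.get_calibration(n) for n in ("scene","side")}
def cal(n): return cams.get_calibration(n) if n=="wrist" else C[n]
def K(c): return np.array([[c["fx"],0,c["cx"]],[0,c["fy"],c["cy"]],[0,0,1.]])
def proj(n,P,c=None):
    c=c or cal(n); return cv2.projectPoints(np.float64(P).reshape(-1,1,3),c["rvec"],c["tvec"],K(c),c["distortion"])[0].reshape(-1,2)
def ray(n,uv,c=None):
    c=c or cal(n); R=cv2.Rodrigues(c["rvec"])[0]
    p=cv2.undistortPoints(np.float64(uv).reshape(-1,1,2),K(c),c["distortion"]).reshape(-1,2)
    d=np.c_[p,np.ones(len(p))]@R; return -R.T@c["tvec"],d
def onz(n,uv,z,c=None):
    o,d=ray(n,uv,c); return o+d*((z-o[2])/d[:,2:])
def tri(obs):
    f=lambda X:np.concatenate([(proj(n,X)-uv).ravel() for n,uv in obs])
    r=least_squares(f,[.5,.0,.1]); return r.x, r.fun
def cr(p,s,off): return (np.float64(p)+.5)/s-.5+np.float64(off)
def fitpose(obs,z0=0):  # obs: list (cam,[local pts],[uv])
    f=lambda q:np.concatenate([(proj(n,np.c_[np.array(L)[:,:2]@np.array([[np.cos(q[2]),np.sin(q[2])],[-np.sin(q[2]),np.cos(q[2])]])+q[:2],np.array(L)[:,2]])-uv).ravel() for n,L,uv in obs])
    best=min((least_squares(f,[.5,0,a]) for a in np.arange(-3,3,.7)),key=lambda r:r.cost); return best.x,best.fun
def snap(n,name,box=None,s=1):
    im=cv2.cvtColor(cams.read_camera(n),cv2.COLOR_RGB2BGR)
    cv2.imwrite(f"pics/{name}_full.png",im)
    if box: x,y,w,h=box; im=cv2.resize(im[y:y+h,x:x+w],None,fx=s,fy=s,interpolation=cv2.INTER_CUBIC)
    cv2.imwrite(f"pics/{name}.png",im)
E
python3 - <<'E'
from h import *
np.set_printoptions(precision=4,suppress=True)
s2=lambda p:cr(p,4.5,(180,110)); s1=lambda p:cr(p,5,(245,140)); s3=lambda p:cr(p,4.5,(200,230)); s4=lambda p:cr(p,4.2,(130,150))
# pad
A=onz("side",s3([(107,248),(424,295),(396,538),(48,484)]),.004); B=onz("scene",s4([(168,118),(365,38),(468,126),(262,214)]),.004)
print("pad",A,A.mean(0),B,B.mean(0))
ch=onz("side",s3([(306,280),(412,284),(412,328),(304,322)]),.018);print("chalk",ch)
# case
h,w=.12,.13
obs=[("side",[(-.12,.13,.115),(.12,.13,.115),(.12,-.13,.115),(-.12,-.13,.115)],None)]
ct=s2([(60,437),(447,408),(385,172),(52,190)]); print("casetop side",onz("side",ct,.115))
print("bottom",onz("side",s2([(70,565),(437,535)]),0))
print("bar",onz("side",s2([(118,217),(145,217),(158,325),(124,330)]),.137), "btn",onz("side",s2([(228,270)]),.131),onz("scene",s1([(402,260)]),.131))
print("casetop scene",onz("scene",s1([(62,315),(712,265),(490,520),(300,95)]),.115))
print("plate",onz("side",s2([(57,232),(262,217),(277,350),(65,362)]),.118))
print("head",tri([("side",s2([(332,117)])),("scene",s1([(367,155)]))]))
print("headends side",onz("side",s2([(262,117),(402,115)]),.235), "foot",onz("side",s2([(327,277)]),.115),onz("scene",s1([(350,362)]),.115))
print("thread",onz("side",s3([(625,430)]),0),"tape",onz("side",s3([(570,75),(600,105),(683,78),(655,40)]),.06))
print("tin",onz("scene",s4([(488,410)]),.11))
E
```

```text
pad [[ 0.5114 -0.104   0.004 ]
 [ 0.6874 -0.1396  0.004 ]
 [ 0.6582 -0.2856  0.004 ]
 [ 0.4841 -0.2517  0.004 ]] [ 0.5853 -0.1952  0.004 ] [[ 0.6597 -0.2797  0.004 ]
 [ 0.4852 -0.2467  0.004 ]
 [ 0.5156 -0.1022  0.004 ]
 [ 0.6876 -0.1389  0.004 ]] [ 0.587  -0.1919  0.004 ]
chalk [[ 0.6213 -0.1383  0.018 ]
 [ 0.6793 -0.1423  0.018 ]
 [ 0.6765 -0.171   0.018 ]
 [ 0.6186 -0.1657  0.018 ]]
casetop side [[0.4297 0.0691 0.115 ]
 [0.6619 0.0924 0.115 ]
 [0.6381 0.3444 0.115 ]
 [0.4049 0.3238 0.115 ]]
bottom [[ 0.4273  0.0746 -0.    ]
 [ 0.6626  0.0981  0.    ]]
bar [[0.4552 0.2609 0.137 ]
 [0.4731 0.2608 0.137 ]
 [0.4859 0.1469 0.137 ]
 [0.4651 0.1422 0.137 ]] btn [[0.5285 0.2103 0.131 ]] [[0.5298 0.2157 0.131 ]]
casetop scene [[0.6643 0.1018 0.115 ]
 [0.4069 0.3301 0.115 ]
 [0.643  0.3454 0.115 ]
 [0.4235 0.071  0.115 ]]
plate [[0.4127 0.2704 0.118 ]
 [0.5508 0.2865 0.118 ]
 [0.5594 0.1448 0.118 ]
 [0.4281 0.1346 0.118 ]]
head (array([0.5936, 0.2285, 0.2368]), array([-0.2294, -0.2165, -0.2043,  0.1616]))
headends side [[0.5509 0.2303 0.235 ]
 [0.6381 0.2323 0.235 ]] foot [[0.5932 0.2231 0.115 ]] [[0.5965 0.2328 0.115 ]]
thread [[ 0.7853 -0.2254  0.    ]] tape [[ 0.7799 -0.0284  0.06  ]
 [ 0.7934 -0.0518  0.06  ]
 [ 0.8459 -0.0322  0.06  ]
 [ 0.8354 -0.0017  0.06  ]]
tin [[0.7939 0.185  0.11  ]]
```

play_rows(
  series="100 4.3 -3.9 -1 0 0 0;100 4.3 -3.9 -1 0 0 0;100 4.3 -3.9 -1 0 0 0;100 4.3 -3.9 -1 0 0 0;100 4.3 -3.9 -1 0 0 0;100 4.3 -3.9 -1 0 0 0;100 4.3 -3.9 -1 0 0 0;100 4.3 -3.9 -1 0 0 0;100 4.3 -3.9 -1 0 0 0;100 4.3 -3.9 -1 0 0 0;100 4.3 -3.9 -1 0 0 0;100 4.3 -3.9 -1 0 0 0",
)

```text
clock: 1.65
tcp_pos: [0.516, 0.1109, 0.3705]
orientation: [0.0, 0.979, 0.205, 0.0]
wrist_force: [1.1, -1.1, 0.0]
finger_gap: 0.0854
```

```bash
cat >> h.py <<'E'
def yaw(s=None):
    s=s or get_state(); w,x,y,z=s["orientation"]
    return np.degrees(np.arctan2(2*(x*y+w*z),1-2*(y*y+z*z)))
def delta(p,psi=None):
    s=get_state(); a=yaw(s); d=(np.array(p)-s["tcp_pos"])*100; r=np.radians(a)
    print("at",s["tcp_pos"].round(4),"yaw %.2f"%a,"F",s["wrist_force"].round(1),"gap %.4f t %.2f"%(s["finger_gap"],s["clock"]),"q",s["joint_pos"].round(2))
    print("tool dx dy dz cm: %.2f %.2f %.2f"%(d[0]*np.cos(r)+d[1]*np.sin(r),d[0]*np.sin(r)-d[1]*np.cos(r),-d[2]), "" if psi is None else "rotz tool %.2f"%(-((psi-a+180)%360-180)))
E
python3 -c "
from h import *
delta([.56,.215,.37],183)"
```

```text
at [0.516  0.1109 0.3705] yaw 23.67 F [ 1.1 -1.1  0. ] gap 0.0854 t 1.65 q [ 0.06  0.22  0.21  1.56 -0.    2.79]
tool dx dy dz cm: 8.21 -7.77 0.05 rotz tool -159.33
```

play_rows(
  series="100 0 0 0 0 0 -10.6;100 0 0 0 0 0 -10.6;100 0 0 0 0 0 -10.6;100 0 0 0 0 0 -10.6;100 0 0 0 0 0 -10.6;100 0 0 0 0 0 -10.6;100 0 0 0 0 0 -10.6;100 0 0 0 0 0 -10.6;100 0 0 0 0 0 -10.6;100 0 0 0 0 0 -10.6;100 0 0 0 0 0 -10.6;100 0 0 0 0 0 -10.6",
)

```text
clock: 3.15
tcp_pos: [0.5154, 0.109, 0.3699]
orientation: [-0.0, 0.249, 0.969, -0.0]
wrist_force: [-0.5, -0.9, -0.5]
finger_gap: 0.0852
```

play_rows(
  series="100 0 0 0 0 0 -10.6;100 0 0 0 0 0 -10.6;100 0 0 0 0 0 -10.6;100 -3 5 0 0 0 0;100 0 5 0 0 0 0;100 0 0 0 0 0 0",
)

```text
clock: 3.9
tcp_pos: [0.5405, 0.2131, 0.3692]
orientation: [-0.001, -0.025, 1.0, 0.0]
wrist_force: [0.1, 0.2, -0.0]
finger_gap: 0.0852
```

```bash
python3 -c "
from h import *
delta([.594,.229,.3],183)
print(cams.get_calibration('wrist'))
snap('wrist','w1')"
```

```text
at [0.5405 0.2131 0.3692] yaw -177.10 F [ 0.1  0.2 -0. ] gap 0.0852 t 3.90 q [0.24 0.33 0.36 1.6  0.   0.19]
tool dx dy dz cm: -5.42 1.32 6.92 rotz tool -0.10
{'fx': 275.2880695244085, 'fy': 275.2880695244085, 'cx': 252.51625231714073, 'cy': 190.5828370100207, 'distortion': array([-0.03245138,  0.        ,  0.        ,  0.        ,  0.        ]), 'rvec': array([-2.02174983, -2.12669338, -0.29811995]), 'tvec': array([-0.18573809, -0.59819698,  0.34147992])}
```

View pics/w1.png

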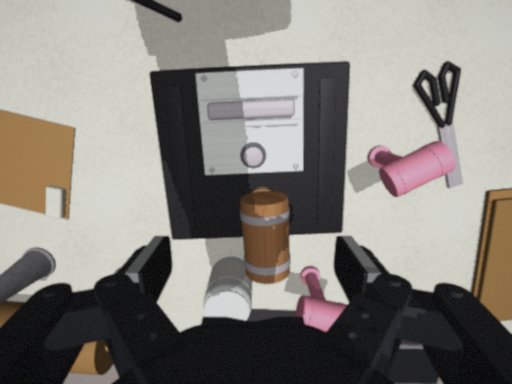

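```bash
python3 - <<'E'
import cv2
im=cv2.imread("pics/w1.png")
cv2.imwrite("pics/w1a.png",cv2.resize(im[50:200,140:365],None,fx=3.5,fy=3.5,interpolation=cv2.INTER_CUBIC))
cv2.imwrite("pics/w1b.png",cv2.resize(im[170:295,200:330],None,fx=4.5,fy=4.5,interpolation=cv2.INTER_CUBIC))
E
```

```text
(no output)
```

View pics/w1a.png

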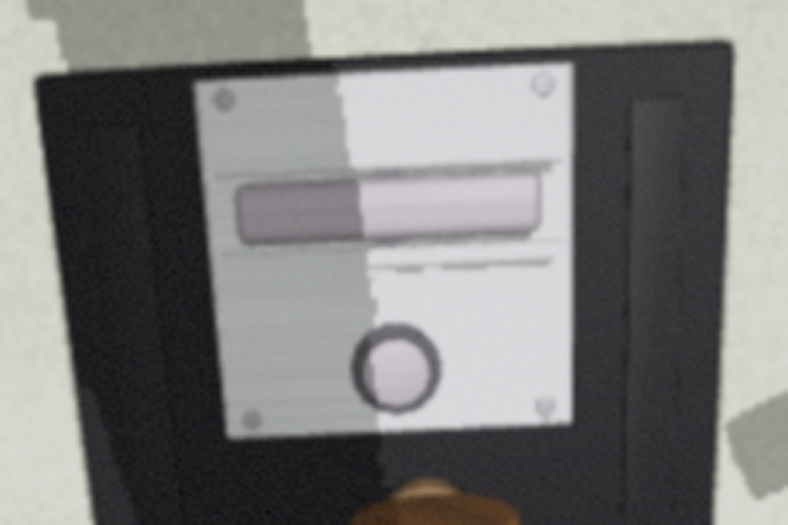

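View pics/w1b.png

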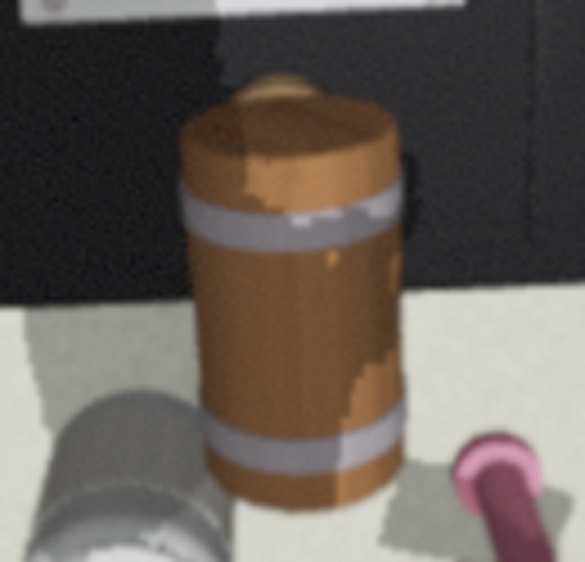

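```bash
python3 - <<'E'
from h import *
np.set_printoptions(precision=4,suppress=True)
c=cal("wrist"); R=cv2.Rodrigues(c["rvec"])[0]; print("cam",-R.T@c["tvec"])
a=lambda p:cr(p,3.5,(140,50)); b=lambda p:cr(p,4.5,(200,170))
z=.235
L=[(-.042,0,z+.024),(-.042,0,z-.024),(-.042,-.024,z),(-.042,.024,z),(.042,0,z+.024),(.042,-.024,z+.003),(.042,.024,z+.003)]
uv=b([(292,155),(287,97),(182,137),(400,117),(301,508),(207,485),(404,462)])
print("mallet",fitpose([("wrist",L,uv)]))
Lc=[(-.12,-.13,.115),(-.12,.13,.115),(-.005,0,.131)]
uvc=a([(38,77),(733,42),(400,370)])
plate=onz("wrist",a([(194,83),(573,63),(572,424),(226,438)]),.118); print("plate",plate)
print("case",fitpose([("wrist",Lc,uvc)]))
s2=lambda p:cr(p,4.5,(180,110)); s1=lambda p:cr(p,5,(245,140))
t=.115
obs=[("wrist",Lc,uvc),("side",[(-.12,-.13,t),(.12,-.13,t),(.12,.13,t),(-.12,.13,t)],s2([(60,437),(447,408),(385,172),(52,190)])),("scene",[(.12,-.13,t),(-.12,.13,t),(.12,.13,t)],s1([(62,315),(712,265),(490,520)]))]
q,f=fitpose(obs);print("case all",q,f)
print("bar top",onz("wrist",a([(238,186),(540,175),(540,235),(240,243)]),.137), "btn",onz("wrist",a([(400,370)]),.131))
E
```

```text
cam [0.4711 0.2087 0.4932]
mallet (array([0.593 , 0.2277, 0.1034]), array([ 0.2385,  1.1251, -0.5191, -0.6897, -0.706 , -1.5982, -0.3475,
        0.3295,  1.7718,  3.1188, -1.0147, -2.6904,  0.4869,  0.2563]))
plate [[0.4272 0.133  0.118 ]
 [0.4138 0.2699 0.118 ]
 [0.5465 0.2824 0.118 ]
 [0.5589 0.145  0.118 ]]
case (array([0.5337, 0.2131, 0.0967]), array([-2.1913, -0.3558,  2.4509, -0.8348, -0.2889,  1.7668]))
case all [0.5339 0.212  0.0905] [-2.5639 -0.9749  2.1259 -0.1104 -1.1121  1.8324 -1.2849 -0.6397  1.1402
 -0.2392  0.965  -1.3982 -0.5646 -1.2332 -2.664  -1.2636  0.9728 -0.6708
  2.8924  1.1182]
bar top [[0.4629 0.1523 0.137 ]
 [0.454  0.2586 0.137 ]
 [0.4744 0.2604 0.137 ]
 [0.4825 0.1531 0.137 ]] btn [[0.5264 0.2129 0.131 ]]
```

```bash
python3 -c "
from h import *
delta([.593,.228,.31],185)"
```

```text
at [0.5406 0.2116 0.3695] yaw -177.18 F [ 0.5 -0.6 -0.2] gap 0.0855 t 3.95 q [ 0.23  0.33  0.36  1.6  -0.    0.19]
tool dx dy dz cm: -5.32 1.38 5.95 rotz tool -2.18
```

play_rows(
  series="100 -2.7 0.7 0 0 0 0;100 -2.6 0.7 3 0 0 0;100 0 0 3 0 0 -2.2;100 0 0 0 0 0 0",
)

```text
clock: 4.45
tcp_pos: [0.592, 0.2251, 0.3074]
orientation: [-0.003, -0.041, 0.999, -0.001]
wrist_force: [-0.1, -0.4, 0.4]
finger_gap: 0.0852
```

```bash
python3 -c "
from h import *
delta([.593,.228,.232],185)
snap('wrist','w2');snap('scene','s2',(220,110,180,150),4.2)"
```

```text
at [0.592  0.2251 0.3074] yaw -175.25 F [-0.1 -0.4  0.4] gap 0.0852 t 4.45 q [ 0.24  0.43  0.36  1.5  -0.    0.15]
tool dx dy dz cm: -0.12 0.28 7.54 rotz tool -0.25
```

View pics/w2.png

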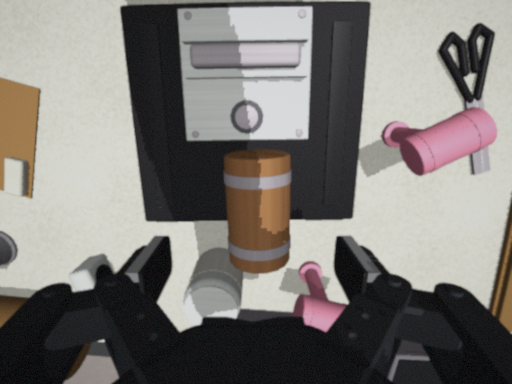

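View pics/s2.png

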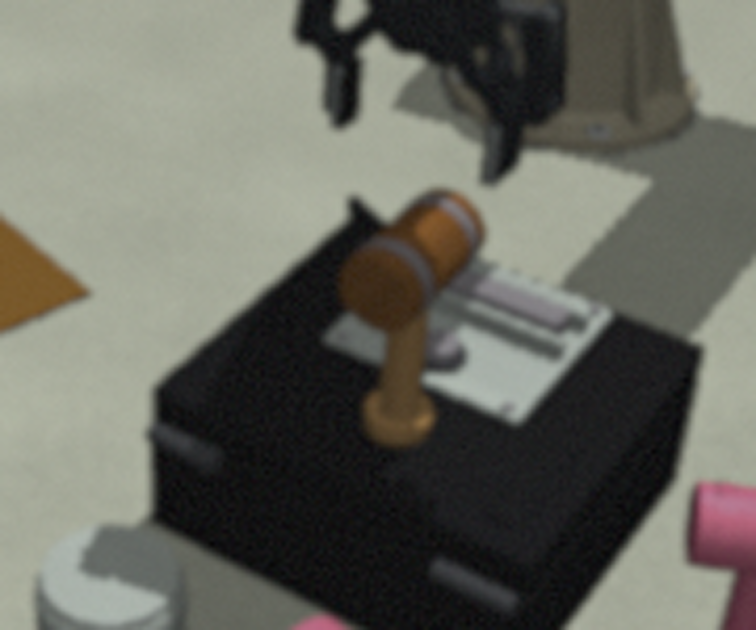

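```bash
python3 - <<'E'
from h import *
np.set_printoptions(precision=4,suppress=True)
s=get_state();c=cal("wrist");p=s["tcp_pos"];print(p,yaw(s))
print(proj("wrist",[p,p-[0,0,.07],[.593,.228,.235]]))
z=.235
L=[(-.042,0,z+.024),(-.042,-.024,z),(-.042,.024,z),(.042,0,z+.024),(.042,-.024,z+.003),(.042,.024,z+.003)]
uv=[(257.5,168),(223.5,161),(291.5,158),(259,270),(228.5,262),(290,258)]
print(fitpose([("wrist",L,np.array(uv))]))
E
```

```text
[0.5931 0.2257 0.3112] -175.24892853834365
[[251.7    255.8445]
 [252.0415 208.5351]
 [255.0154 205.8413]]
(array([0.5975, 0.2308, 0.11  ]), array([-0.0411, -4.4546,  0.609 , -2.5617, -1.7231, -1.3163,  0.9855,
        6.783 ,  1.0892,  0.4735, -0.8839,  3.0424]))
```

play_rows(
  series="100 -0.2 0.4 3 0 0 0;100 0 0 3 0 0 0;100 0 0 1.6 0 0 0;100 0 0 0 0 0 0",
)

```text
clock: 5.05
tcp_pos: [0.5946, 0.2305, 0.2345]
orientation: [-0.0, -0.042, 0.999, -0.0]
wrist_force: [0.7, 0.3, 0.0]
finger_gap: 0.0855
```

```bash
python3 -c "
from h import *
delta([.594,.23,.232],185)
snap('wrist','w3',(140,130,240,180),3.3)"
```

```text
at [0.5946 0.2305 0.2345] yaw -175.17 F [0.7 0.3 0. ] gap 0.0855 t 5.05 q [ 0.24  0.44  0.2   1.33 -0.    0.16]
tool dx dy dz cm: 0.07 -0.05 0.25 rotz tool -0.17
```

View pics/w3.png

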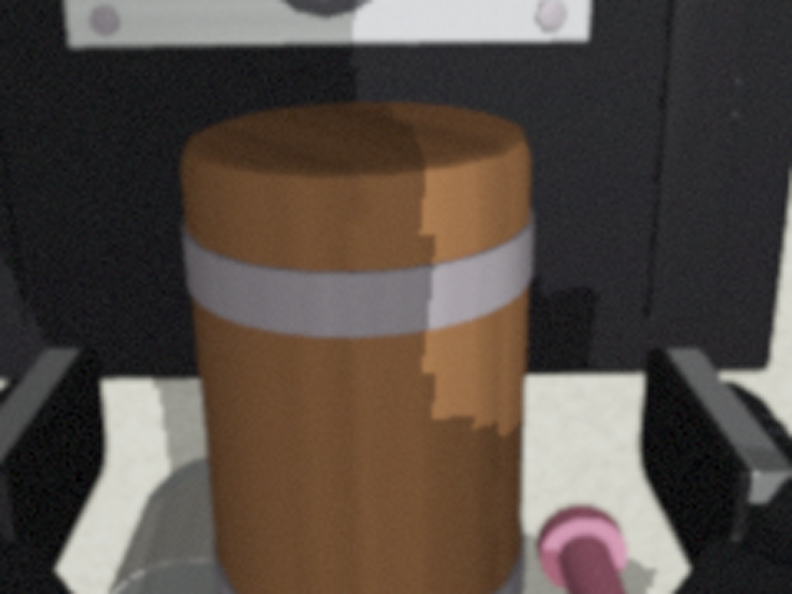

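play_rows(
  series="70 0 -0.1 0 0 0 0;60 0 0 0 0 0 0;50 0 0 0 0 0 0;40 0 0 0 0 0 0;40 0 0 0 0 0 0;40 0 0 0 0 0 0",
  newtons=45,
)

```text
clock: 5.85
tcp_pos: [0.5956, 0.2299, 0.2357]
orientation: [0.001, -0.042, 0.999, 0.0]
wrist_force: [-0.7, -0.7, 5.6]
finger_gap: 0.0467
```

```bash
python3 -c "
from h import *
delta([.594,.23,.3],185)
snap('side','sd3',(180,80,130,140),4.2)"
```

```text
at [0.5956 0.2299 0.2357] yaw -175.15 F [-0.7 -0.7  5.6] gap 0.0467 t 5.85 q [ 0.24  0.44  0.2   1.33 -0.    0.16]
tool dx dy dz cm: 0.16 0.02 -6.43 rotz tool -0.15
```

View pics/sd3.png

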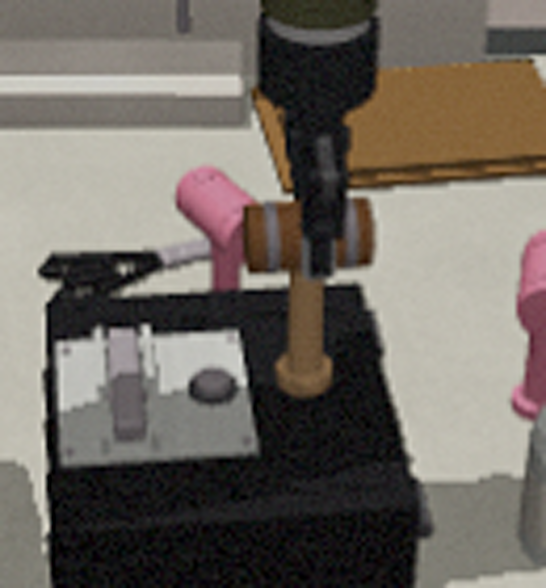

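play_rows(
  series="40 0 0 -1 0 0 0;40 0 0 -2 0 0 0;40 0 0 -2.5 0 0 0;40 0 0 -2 0 0 0;40 0 0 -1 0 0 0;40 0 0 0 0 0 0",
)

```text
clock: 6.65
tcp_pos: [0.5951, 0.2299, 0.3194]
orientation: [0.0, -0.042, 0.999, -0.0]
wrist_force: [-0.3, -0.6, -3.3]
finger_gap: 0.0472
```

```bash
python3 -c "
from h import *
delta([.558,-.203,.32],185)
snap('side','sd4',(180,40,160,180),3.3)"
```

```text
at [0.5951 0.2299 0.3194] yaw -175.15 F [-0.3 -0.6 -3.3] gap 0.0472 t 6.65 q [ 0.24  0.44  0.4   1.53 -0.    0.16]
tool dx dy dz cm: 7.36 -42.82 -0.06 rotz tool -0.15
```

View pics/sd4.png

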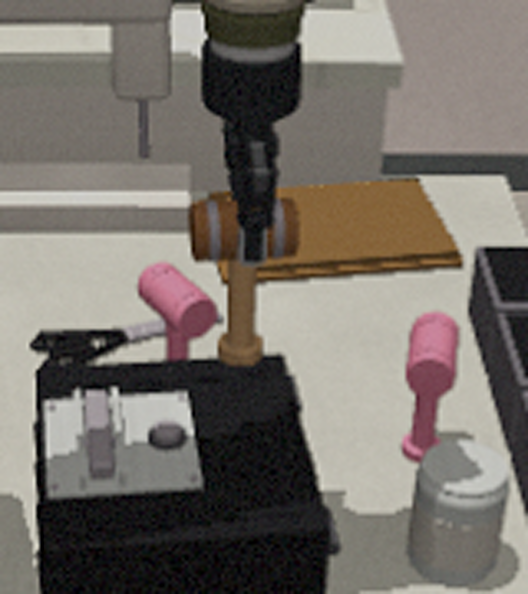

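play_rows(
  series="40 0.5 -2 0 0 0 0;40 0.8 -4 0 0 0 0;40 0.8 -5.1 0 0 0 0;40 0.8 -5.1 0 0 0 0;40 0.8 -5.1 0 0 0 0;40 0.8 -5.1 0 0 0 0;40 0.8 -5.1 0 0 0 0;40 0.8 -5.1 0 0 0 0;40 0.8 -4 0 0 0 0;40 0.4 -2.2 0 0 0 0;40 0 0 0 0 0 0;40 0 0 0 0 0 0",
)

```text
clock: 8.2
tcp_pos: [0.5582, -0.202, 0.3191]
orientation: [-0.0, -0.043, 0.999, 0.0]
wrist_force: [-0.2, 0.5, -3.7]
finger_gap: 0.0468
```

```bash
python3 -c "
from h import *
delta([.558,-.203,.15],185)
print(proj('side',[[.558,-.203,.004]]))
snap('side','sd5',(180,180,200,200),2.9);snap('wrist','w5')"
```

```text
at [ 0.5582 -0.202   0.3191] yaw -175.12 F [-0.2  0.5 -3.7] gap 0.0468 t 8.20 q [-0.48  0.35  0.26  1.48  0.   -0.57]
tool dx dy dz cm: 0.03 -0.10 16.91 rotz tool -0.12
[[242.31428404 318.23000432]]
```

View pics/sd5.png

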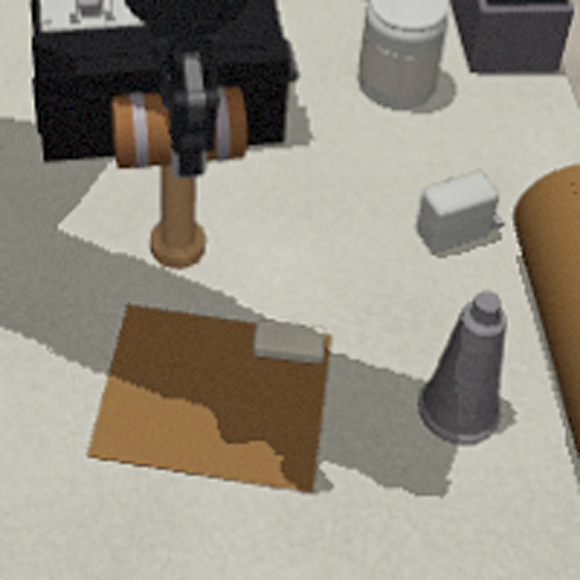

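View pics/w5.png

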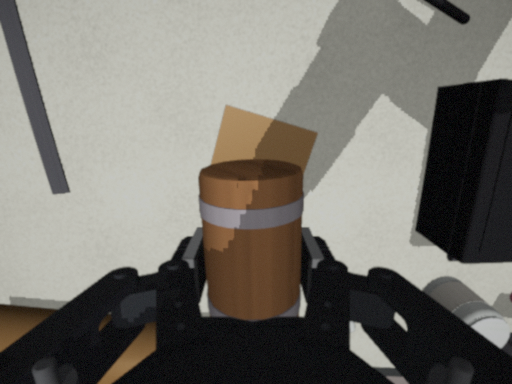

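play_rows(
  series="40 0 -0.1 2 0 0 0;40 0 0 4 0 0 0;40 0 0 4 0 0 0;40 0 0 4 0 0 0;40 0 0 3 0 0 0;40 0 0 1.4 0 0 0;40 0 0 0 0 0 0;40 0 0 0 0 0 0",
)

```text
clock: 9.3
tcp_pos: [0.5596, -0.204, 0.1369]
orientation: [0.001, -0.043, 0.999, -0.001]
wrist_force: [0.2, 0.1, -2.9]
finger_gap: 0.0469
```

```bash
python3 -c "
from h import *
delta([.558,-.203,.1247],185)
p=get_state()['tcp_pos'];print(proj('side',[p,p-[0,0,.12]]),proj('scene',[p,p-[0,0,.12]]))
snap('side','sd6',(180,200,170,150),4);snap('scene','sc6',(120,80,160,140),4)"
```

```text
at [ 0.5596 -0.204   0.1369] yaw -175.12 F [ 0.2  0.1 -2.9] gap 0.0469 t 9.30 q [-0.48  0.41 -0.1   1.06 -0.   -0.57]
tool dx dy dz cm: 0.15 0.11 1.22 rotz tool -0.12
[[243.17196173 284.02485031]
 [242.99199893 315.5148132 ]] [[205.60065075 137.76337763]
 [208.576868   169.92881912]]
```

View pics/sd6.png

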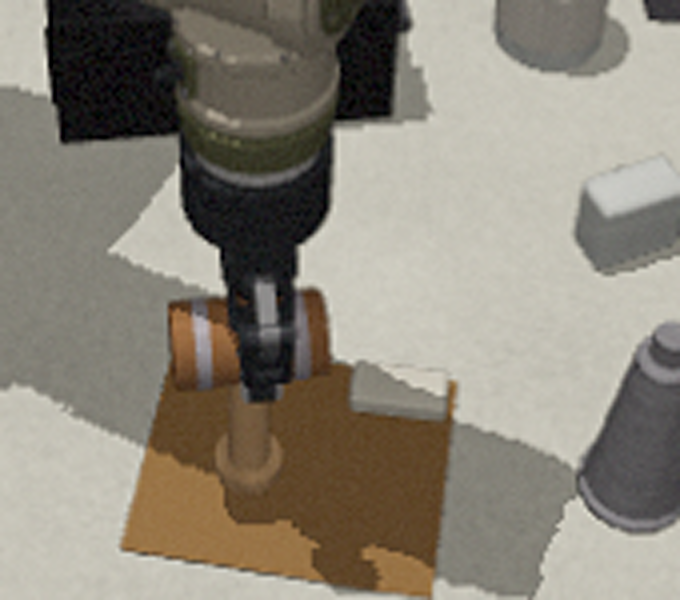

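View pics/sc6.png

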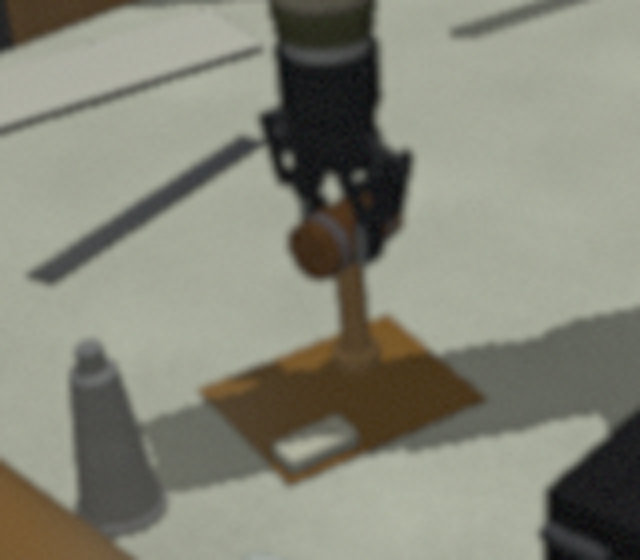

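play_rows(
  series="40 0 0 0.6 0 0 0;40 0 0 0.3 0 0 0;40 0 0 0.2 0 0 0;40 0 0 0 0 0 0",
)

```text
clock: 9.9
tcp_pos: [0.5586, -0.2038, 0.1247]
orientation: [0.0, -0.042, 0.999, -0.0]
wrist_force: [-1.1, 0.9, 1.4]
finger_gap: 0.0467
```

play_rows(
  series="40 0 0 0.1 0 0 0;40 0 0 0 0 0 0",
)

```text
clock: 10.15
tcp_pos: [0.559, -0.2039, 0.1247]
orientation: [0.001, -0.042, 0.999, -0.0]
wrist_force: [-2.5, 0.8, 6.1]
finger_gap: 0.047
```

play_rows(
  series="57 0 0 -0.05 0 0 0;60 0 0 0 0 0 0;70 0 0 0 0 0 0;85 0 0 0 0 0 0;100 0 0 0 0 0 0;100 0 0 0 0 0 0;100 0 0 0 0 0 0",
)

```text
clock: 11.02
tcp_pos: [0.5585, -0.2038, 0.1238]
orientation: [0.0, -0.042, 0.999, -0.0]
wrist_force: [-0.6, 0.0, 0.6]
finger_gap: 0.0854
```

```bash
python3 -c "
from h import *
delta([.558,-.203,.1247],185)
snap('side','sd7',(180,200,170,150),4);snap('wrist','w7')"
```

```text
at [ 0.5585 -0.2038  0.1238] yaw -175.15 F [-0.6  0.   0.6] gap 0.0854 t 11.03 q [-0.48  0.41 -0.12  1.03 -0.   -0.57]
tool dx dy dz cm: 0.04 0.09 -0.09 rotz tool -0.15
```

View pics/sd7.png

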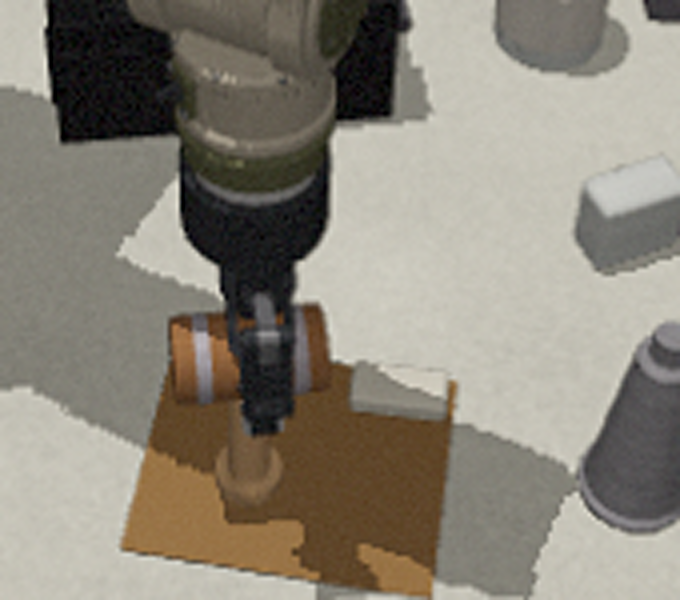

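View pics/w7.png

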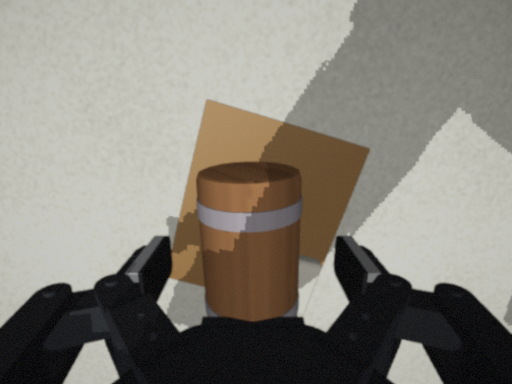

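play_rows(
  series="100 0 0 -2 0 0 0;100 0 0 -4 0 0 0;100 0 0 -6 0 0 0;100 0 0 -6 0 0 0;100 0 0 0 0 0 0",
)

```text
clock: 11.75
tcp_pos: [0.5606, -0.2048, 0.31]
orientation: [0.005, -0.042, 0.999, -0.003]
wrist_force: [0.4, 0.1, -0.4]
finger_gap: 0.0852
```

```bash
python3 -c "
from h import *
delta([.5275,.212,.2],185.3)
snap('side','sd8',(180,180,200,170),3.5);snap('scene','sc8',(120,80,160,140),4)"
```

```text
at [ 0.5606 -0.2048  0.31  ] yaw -175.14 F [ 0.4  0.1 -0.4] gap 0.0852 t 11.75 q [-0.48  0.34  0.23  1.45 -0.   -0.57]
tool dx dy dz cm: -0.23 41.81 11.00 rotz tool -0.44
```

View pics/sd8.png

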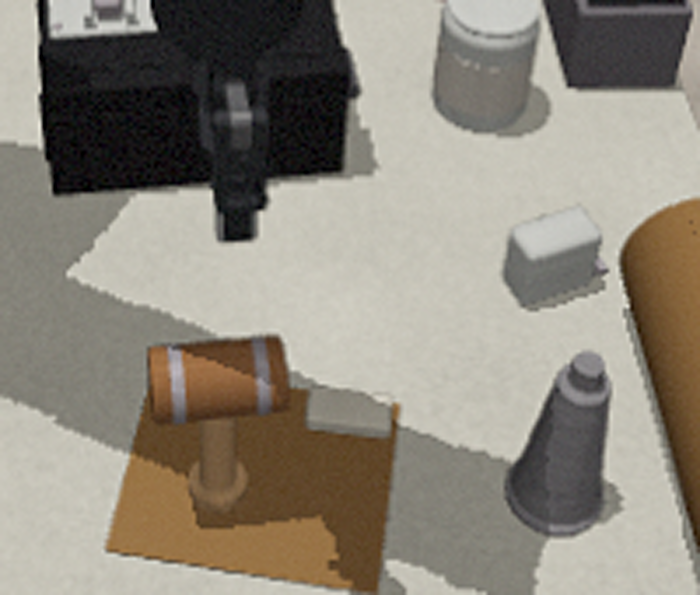

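View pics/sc8.png

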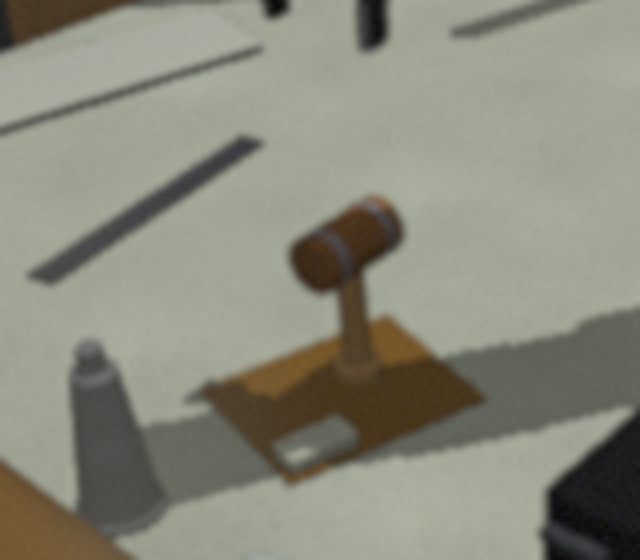

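The mallet stands upright on the pad, released, with the chalk undisturbed. Next is the button.

play_rows(
  series="0 0 3 0 0 0 0;0 0 5 0 0 0 0;0 0 5 0 0 0 0;0 0 5 0 0 0 0;0 0 5 0 0 0 0;0 0 5 0 0 0 0;0 0 5 0 0 0 0;0 -0.2 5 3 0 0 0;0 0 3.8 4 0 0 -0.4;0 0 0 3 0 0 0;0 0 0 0 0 0 0",
)

```text
clock: 13.22
tcp_pos: [0.522, 0.2127, 0.1994]
orientation: [-0.004, -0.046, 0.999, -0.001]
wrist_force: [-0.4, -0.5, 0.5]
finger_gap: -0.0003
```

```bash
python3 -c "
from h import *
delta([.5275,.212,.15],185.3)
s=get_state();p=s['tcp_pos'];print(proj('wrist',[p,p-[0,0,.019],[.5275,.212,.131]]))
snap('wrist','w9',(130,80,260,200),3);snap('side','sd9',(180,80,130,140),4.2)"
```

```text
at [0.522  0.2127 0.1994] yaw -174.68 F [-0.4 -0.5  0.5] gap -0.0003 t 13.22 q [ 0.24  0.32 -0.07  1.19 -0.    0.15]
tool dx dy dz cm: -0.55 -0.12 4.94 rotz tool 0.02
[[251.79500526 255.76481471]
 [251.94948845 239.21701734]
 [250.64082935 216.9283063 ]]
```

View pics/w9.png

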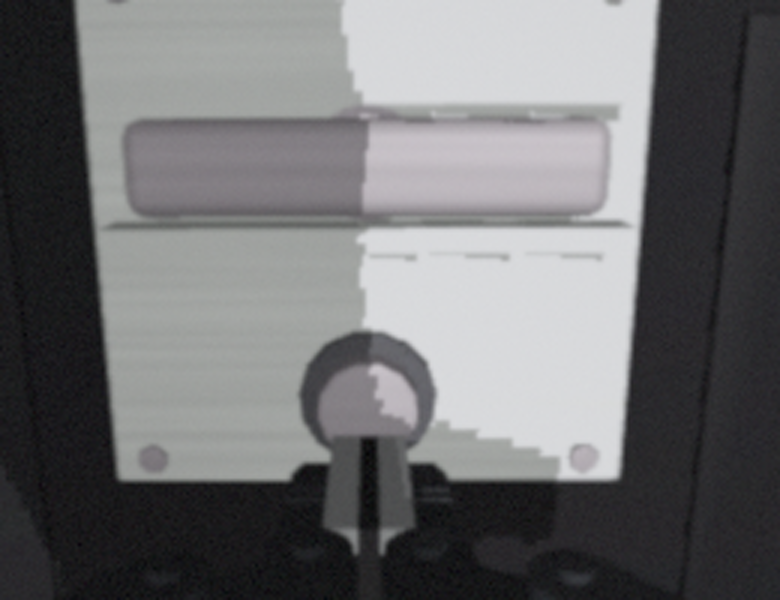

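View pics/sd9.png

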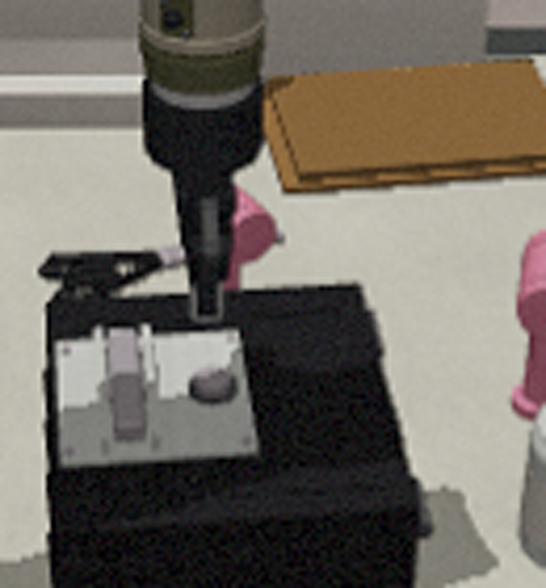

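play_rows(
  series="0 -0.5 0 2.5 0 0 0;0 0 0 2 0 0 0;0 0 0 0.4 0 0 0;0 0 0 0.3 0 0 0;0 0 0 0.2 0 0 0;0 0 0 0.1 0 0 0;0 0 0 0 0 0 0",
)

```text
clock: 14.2
tcp_pos: [0.5308, 0.2133, 0.1502]
orientation: [0.001, -0.046, 0.999, -0.0]
wrist_force: [-0.4, -1.0, 5.6]
finger_gap: 0.0
```

```bash
python3 -c "
from h import *
delta([.5275,.212,.144],185.3)"
```

```text
at [0.5308 0.2133 0.1502] yaw -174.75 F [-0.4 -1.   5.6] gap 0.0000 t 14.20 q [ 0.24  0.35 -0.15  1.07 -0.    0.15]
tool dx dy dz cm: 0.34 -0.10 0.62 rotz tool -0.05
```

play_rows(
  series="0 0 0 0.3 0 0 0;0 0 0 0.2 0 0 0;0 0 0 0 0 0 0",
)

```text
clock: 14.58
tcp_pos: [0.5308, 0.2133, 0.1456]
orientation: [0.001, -0.046, 0.999, -0.0]
wrist_force: [-2.7, -1.5, 6.5]
finger_gap: 0.0001
```

play_rows(
  series="0 0 0 0.2 0 0 0;0 0 0 0 0 0 0",
)

```text
clock: 14.82
tcp_pos: [0.5308, 0.2134, 0.1441]
orientation: [0.001, -0.046, 0.999, -0.0]
wrist_force: [-2.4, -2.0, 11.6]
finger_gap: 0.0004
```

play_rows(
  series="0 0 0 0.2 0 0 0;0 0 0 0 0 0 0",
)

```text
clock: 15.08
tcp_pos: [0.5308, 0.2133, 0.1439]
orientation: [0.002, -0.046, 0.999, 0.0]
wrist_force: [-6.3, -2.5, 21.2]
finger_gap: -0.0004
```

```bash
python3 -c "
from h import *
delta([.5275,.212,.144],185.3)
snap('wrist','w10',(130,80,260,200),3);snap('side','sd10',(180,80,130,140),4.2)"
```

```text
at [0.5308 0.2133 0.1439] yaw -174.74 F [-6.3 -2.5 21.2] gap -0.0004 t 15.07 q [ 0.24  0.36 -0.16  1.05 -0.    0.15]
tool dx dy dz cm: 0.34 -0.10 -0.01 rotz tool -0.04
```

View pics/sd10.png

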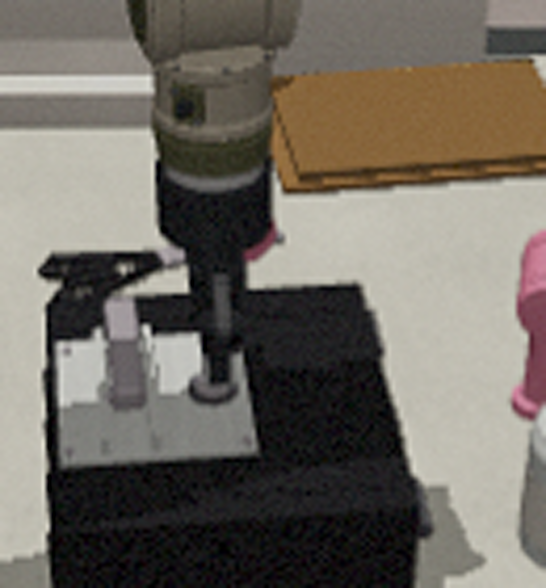

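View pics/w10.png

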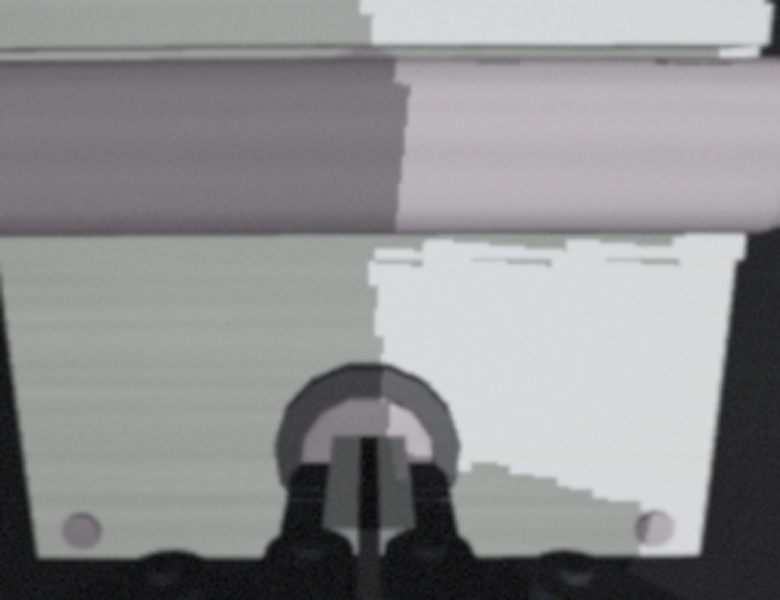

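The T-handle has popped out. I'll retreat, rotate 90° and go above the bar.

play_rows(
  series="0 0 0 -1 0 0 0;0 0 0 -3 0 0 0;0 0 0 -4 0 0 0;50 3 0 -2 0 0 0;50 3 0 0 0 0 -10;50 0 0 0 0 0 -10;50 0 0 0 0 0 -10;50 0 0 0 0 0 -10;50 0 0 0 0 0 -10;50 0 0 0 0 0 -10;50 0 0 0 0 0 -10;50 0 0 0 0 0 -10",
)

```text
clock: 16.68
tcp_pos: [0.4705, 0.2079, 0.2402]
orientation: [0.0, -0.679, 0.734, -0.0]
wrist_force: [-0.0, 0.4, -0.3]
finger_gap: 0.0425
```

play_rows(
  series="50 0 0 0 0 0 -10;50 0 0 0 0 0 0;50 0 0 0 0 0 0",
)

```text
clock: 17.05
tcp_pos: [0.4704, 0.2079, 0.24]
orientation: [-0.0, 0.738, -0.675, 0.0]
wrist_force: [0.2, 0.3, 0.3]
finger_gap: 0.0429
```

```bash
python3 -c "
from h import *
delta([.468,.206,.2],-84.7)
s=get_state();p=s['tcp_pos'];print(proj('wrist',[p,[.468,.206,.165],[.463,.261,.165],[.473,.151,.165]]))
snap('wrist','w11');snap('side','sd11',(180,60,130,140),4.2)"
```

```text
at [0.4704 0.2079 0.24  ] yaw -84.91 F [0.2 0.3 0.3] gap 0.0429 t 17.05 q [ 0.26  0.2  -0.13  1.24 -0.   -1.4 ]
tool dx dy dz cm: 0.16 0.26 4.00 rotz tool -0.21
[[253.80307302 256.2278895 ]
 [256.72828615 204.58943894]
 [256.56364398 268.37577512]
 [256.90056056 130.63679917]]
```

View pics/w11.png

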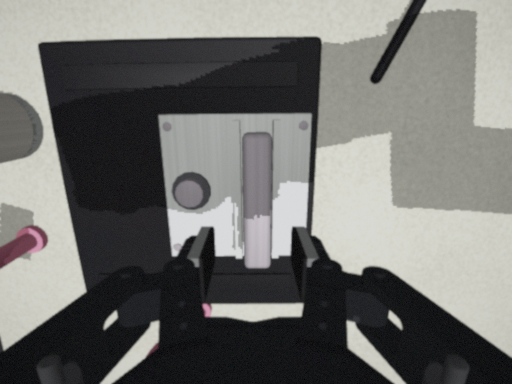

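View pics/sd11.png

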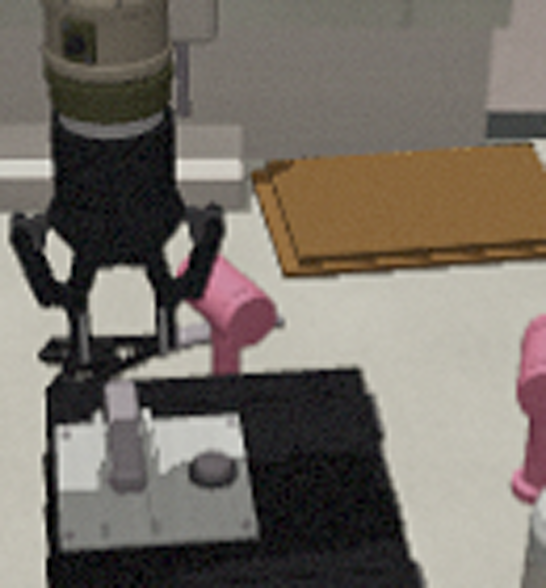

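play_rows(
  series="50 0.2 0.25 2 0 0 0;50 0 0 3 0 0 0;50 0 0 2.5 0 0 0;50 0 0 0 0 0 0",
)

```text
clock: 17.65
tcp_pos: [0.4666, 0.2052, 0.1631]
orientation: [0.002, 0.738, -0.674, -0.001]
wrist_force: [0.2, 0.2, -0.6]
finger_gap: 0.0424
```

play_rows(
  series="35 0 0 0.1 0 0 0;15 0 0 0 0 0 0;15 0 0 0 0 0 0;15 0 0 0 0 0 0",
  newtons=25,
)

```text
clock: 18.15
tcp_pos: [0.4675, 0.2057, 0.1646]
orientation: [0.0, 0.739, -0.674, -0.0]
wrist_force: [-5.6, -0.1, 3.7]
finger_gap: 0.0212
```

```bash
python3 -c "
from h import *
delta([.468,.2055,.163],-84.7);print(get_state()['ft_torque'])
snap('side','sd12',(160,60,150,140),4.2)"
```

```text
at [0.4675 0.2057 0.1646] yaw -84.74 F [-5.6 -0.1  3.7] gap 0.0212 t 18.15 q [ 0.26  0.23 -0.28  1.06  0.   -1.41]
tool dx dy dz cm: 0.02 -0.05 0.16 rotz tool -0.04
[-0.10192915  0.92873425  0.07018924]
```

View pics/sd12.png

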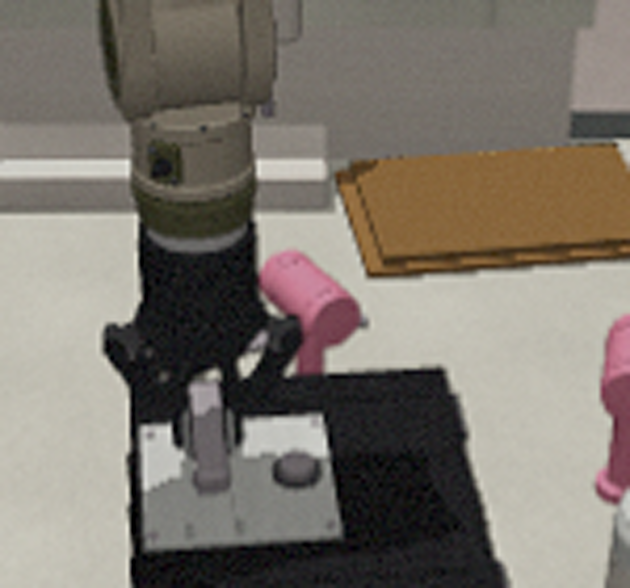

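play_rows(
  series="15 0 0.1 0 0 0 -4;15 0 0 0 0 0 -4;15 0 0 0 0 0 -4;15 0 0 0 0 0 0",
)

```text
clock: 18.7
tcp_pos: [0.4676, 0.2057, 0.1649]
orientation: [-0.001, 0.805, -0.593, 0.001]
wrist_force: [-2.6, -0.2, 3.6]
finger_gap: 0.0209
```

```bash
python3 -c "
from h import *
delta([.468,.2055,.163],-84.7);print(get_state()['ft_torque'])"
```

```text
at [0.4676 0.2057 0.1649] yaw -72.79 F [-2.6 -0.2  3.6] gap 0.0209 t 18.70 q [ 0.26  0.23 -0.28  1.06  0.   -1.61]
tool dx dy dz cm: 0.03 -0.03 0.19 rotz tool 11.91
[0.03626527 0.37132132 0.05838623]
```

play_rows(
  series="15 0 0 0 0 0 -4;15 0 0 0 0 0 -4;15 0 0 0 0 0 -2;15 0 0 0 0 0 0",
)

```text
clock: 19.2
tcp_pos: [0.4676, 0.2059, 0.1643]
orientation: [-0.001, 0.853, -0.521, 0.0]
wrist_force: [-2.0, 2.2, 4.2]
finger_gap: 0.0212
```

```bash
python3 -c "
from h import *
delta([.468,.2055,.163],-84.7);print(get_state()['ft_torque'])
snap('wrist','w13')"
```

```text
at [0.4676 0.2059 0.1643] yaw -62.86 F [-2.   2.2  4.2] gap 0.0212 t 19.20 q [ 0.26  0.23 -0.28  1.06  0.   -1.79]
tool dx dy dz cm: 0.05 -0.02 0.13 rotz tool 21.84
[ 0.44085076  0.23384933 -0.9061114 ]
```

View pics/w13.png

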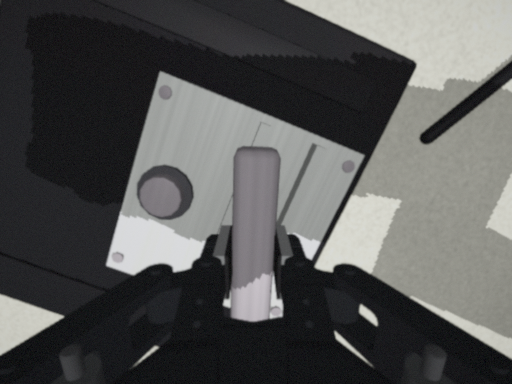

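Anticlockwise hits the stop at about 0.35 rad (−0.9 N·m), so I'll turn clockwise.

play_rows(
  series="15 0 0 0 0 0 6;15 0 0 0 0 0 8;15 0 0 0 0 0 8;15 0 0 0 0 0 8;15 0 0 0 0 0 8;15 0 0 0 0 0 8;15 0 0 0 0 0 8;15 0 0 0 0 0 6;15 0 0 0 0 0 0",
)

```text
clock: 20.38
tcp_pos: [0.4666, 0.2057, 0.1637]
orientation: [-0.0, -0.48, 0.877, 0.0]
wrist_force: [-3.9, 2.9, 2.7]
finger_gap: 0.0214
```

```bash
python3 -c "
from h import *
delta([.468,.2055,.163],-84.7);print(get_state()['ft_torque'])
snap('wrist','w14')"
```

```text
at [0.4666 0.2057 0.1637] yaw -122.65 F [-3.9  2.9  2.7] gap 0.0214 t 20.38 q [ 0.26  0.23 -0.28  1.06  0.   -0.74]
tool dx dy dz cm: -0.06 -0.13 0.07 rotz tool -37.95
[ 0.42584409  0.65908965 -0.11906219]
```

View pics/w14.png

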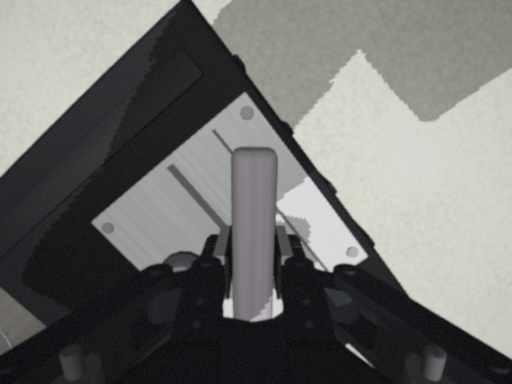

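play_rows(
  series="15 0 0 0 0 0 8;15 0 0 0 0 0 8;15 0 0 0 0 0 8;15 0 0 0 0 0 7;15 0 0 0 0 0 3;15 0 0 0 0 0 3;15 0 0 0 0 0 3;15 0 0 0 0 0 3;15 0 0 0 0 0 0",
)

```text
clock: 21.55
tcp_pos: [0.4683, 0.2066, 0.1644]
orientation: [0.001, -0.125, 0.992, 0.001]
wrist_force: [0.2, 5.7, 3.9]
finger_gap: 0.0211
```

```bash
python3 -c "
from h import *
delta([.468,.2055,.163],-84.7);print(get_state()['ft_torque'])
snap('wrist','w15');snap('side','sd15',(160,60,150,140),4.2)"
```

```text
at [0.4683 0.2066 0.1644] yaw -165.63 F [0.2 5.7 3.9] gap 0.0211 t 21.55 q [ 0.26  0.23 -0.28  1.06  0.    0.01]
tool dx dy dz cm: 0.06 -0.10 0.14 rotz tool -80.93
[ 1.02310388  0.41196788 -0.06535777]
```

View pics/sd15.png

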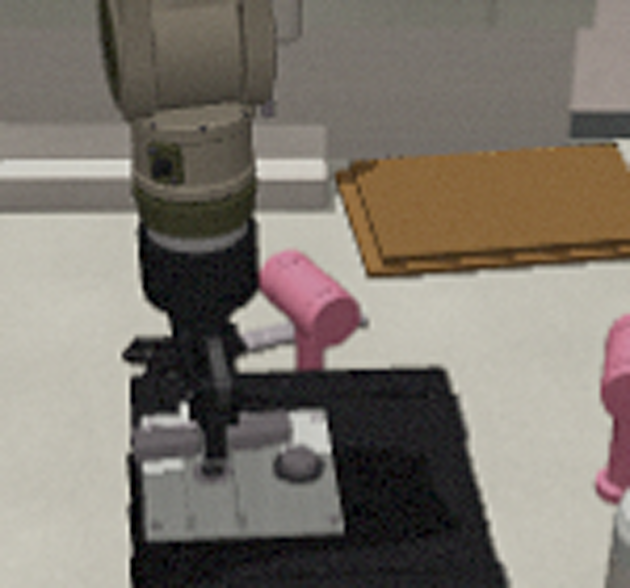

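View pics/w15.png

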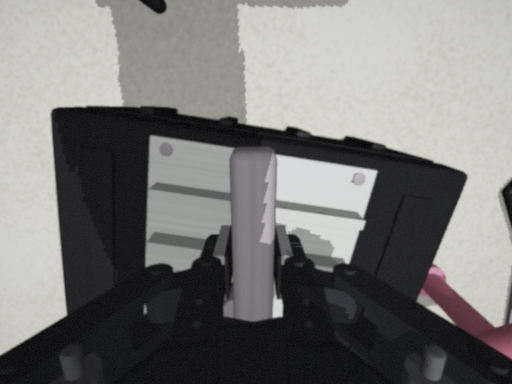

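play_rows(
  series="15 0 0 0 0 0 4;15 0 0 0 0 0 4;15 0 0 0 0 0 0",
)

```text
clock: 22.02
tcp_pos: [0.4683, 0.2068, 0.1645]
orientation: [0.001, -0.056, 0.998, 0.001]
wrist_force: [-0.2, 4.7, 4.9]
finger_gap: 0.0211
```

```bash
python3 -c "
from h import *
delta([.468,.2055,.163],-84.7);print(get_state()['ft_torque'])
snap('side','sd16',(160,60,150,140),4.2)"
```

```text
at [0.4683 0.2068 0.1645] yaw -173.63 F [-0.2  4.7  4.9] gap 0.0211 t 22.02 q [ 0.26  0.23 -0.28  1.06  0.    0.15]
tool dx dy dz cm: 0.04 -0.12 0.15 rotz tool -88.93
[ 1.04404671  0.3987191  -0.02321897]
```

View pics/sd16.png

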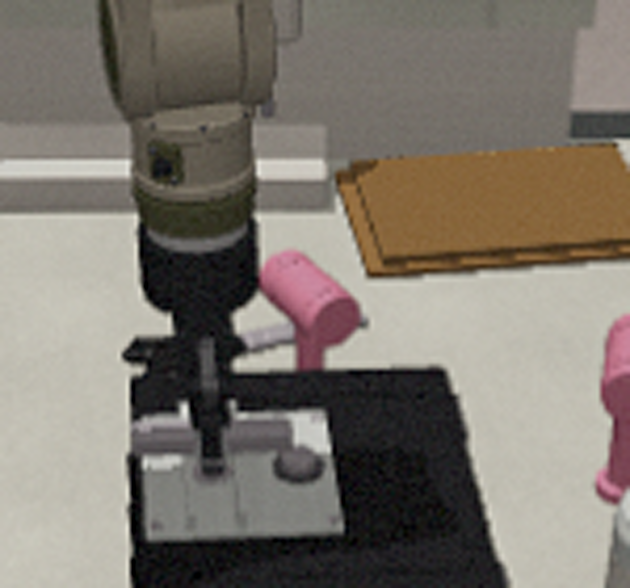

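play_rows(
  series="15 0 0 -0.5 0 0 0;15 0 0 -0.5 0 0 0;50 0 0 -1 0 0 0;60 0 0 -1 0 0 0;60 0 0 -3 0 0 0;60 0 0 -5 0 0 0;60 0 0 -5 0 0 0;60 0 0 0 0 0 0",
)

```text
clock: 23.08
tcp_pos: [0.4689, 0.2057, 0.3282]
orientation: [0.004, -0.055, 0.998, 0.0]
wrist_force: [-0.3, -0.5, -0.4]
finger_gap: 0.0512
```

```bash
python3 -c "
from h import *
delta([.468,.2055,.163],-84.7);print(get_state()['ft_torque'])
snap('side','sd17',(130,60,250,290),2);snap('wrist','w17')"
```

```text
at [0.4689 0.2057 0.3282] yaw -173.73 F [-0.3 -0.5 -0.4] gap 0.0512 t 23.07 q [ 0.26  0.17  0.05  1.44 -0.    0.15]
tool dx dy dz cm: 0.09 -0.01 16.52 rotz tool -89.03
[-0.00650088  0.06322571  0.02022218]
```

View pics/sd17.png

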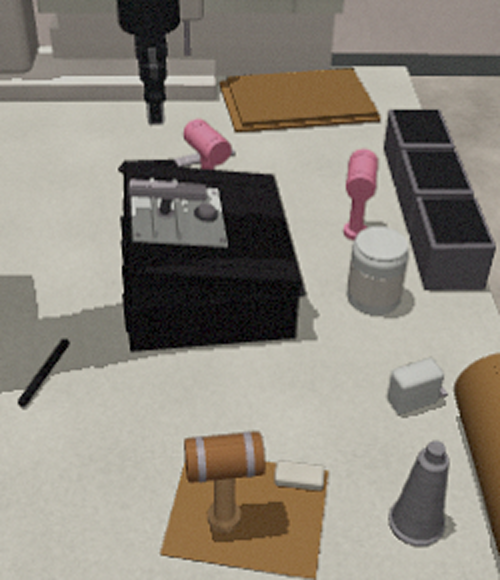

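View pics/w17.png

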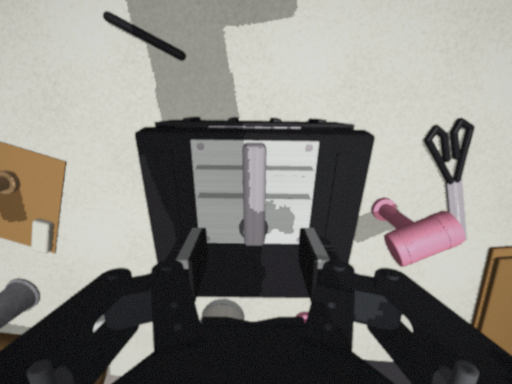

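```bash
python3 - <<'E'
from h import *
t=.17
# hinge at x=.12,z~.085 local ; case pose
cx,cy,a=.5325,.212,.092
def w(x,y,z): return [cx+x*np.cos(a)-y*np.sin(a),cy+x*np.sin(a)+y*np.cos(a),z]
for hz in (.085,.115):
  pts=[]
  for t in (0,.17):
    for y in (.13,-.13):
      dx,dz=-.24,.115-hz
      pts.append(w(.12+dx*np.cos(t)+dz*np.sin(t),y,hz-dx*np.sin(t)+dz*np.cos(t)))
  print(hz,proj("side",pts).round(1).tolist())
snap('side','sd18',(180,120,110,120),5)
E
```

```text
0.085 [[190.1, 150.6], [191.2, 206.1], [191.9, 139.8], [193.4, 194.5]]
0.115 [[190.1, 150.6], [191.2, 206.1], [190.3, 139.7], [191.4, 194.5]]
```

View pics/sd18.png

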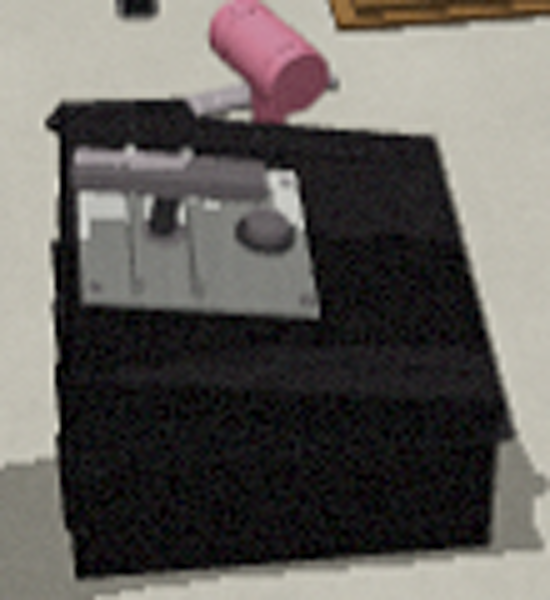

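```bash
python3 -c "
from workcell import workorder
print(workorder.hand_in())"
```

```text
the job is handed in; nothing more can be done
None
```

The job is done and handed in at about 23 s on the robot's clock, well under the 72 s limit.

- **Mallet:** I moved the brown mallet from the lid to the felt pad and let go. In every later picture it stands upright. I left both pink look-alikes alone.
- **Button and handle:** I pressed the release button until the T-handle popped out; the wrist force peaked at about 21 N. Anticlockwise, the handle met the hard stop by about 0.35 rad (−0.9 N·m at the wrist). I then turned it clockwise to about 1.55 rad.
- **Lid:** I let go of the handle and moved the gripper well clear, about 16 cm up. In the last side picture the lid's far front corner is at (192, 140). I expected (192, 140) for a lid 0.17 rad open and (190, 151) for a shut one, so it is sprung ajar.
- **Other objects:** The last side picture shows the chalk, tape, thread and tin apparently where they were; I judged this by eye.

No check failed. The wrist force readings I saw stayed far below the 120 N limit, and with the gripper clear they read near zero.

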